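# Wedge the chute's loose foot tight in its bracket

### The job

The boot chute's foot is loose in its steel bracket. Fetch the tapered beech wedge, lay it flat on the locker top with its thin end in the gap between bracket and foot, and tap it in endways until it holds tight, but gently: drive it no harder than it needs, or the sheet metal bends. Let go of it and leave the other things alone.

Things in the scene. Friction and masses are not known exactly. Their poses are not given: they have to be found in the camera images.
- wedge: Plain beech wedge with a head, lying flat, 50-100 g. Origin: centre of the underside of the head; x to the thin end, z up. Head 30 (x) x 24 (y) x 32 mm high, back face at x = -15 mm. Shank from x = 15 to 105 mm, 24 mm high: straight side at y = +12 mm, flush with the head; tapered side (10.2 degrees) from y = -12 mm at the head to +4 mm at the thin end, 8 mm wide. It swaps places with the slip at random.
- wedge_tip (a point): middle of the wedge's thin end face: x = 105, y = 8, z = 12 mm from the wedge's origin
- bracket: Fixed steel bracket in which the chute's foot stands. Origin: on the locker top, at the mouth of the gap, on the face of the bracket's fixed upright cheek; x runs along that face into the gap (the driving way), y into the cheek; the gap and the foot are at y < 0. Cheek and foot plate are 40 mm high, 8 thick, 60 long (x = 0 to 60 mm); the gap is open above, at both ends and below to the locker top.
- gap_mouth (a point): Middle of the gap's mouth, at bracket x = 0, y = -9, z = 20 mm. The cheek's face runs straight along x at y = 0; the foot's face starts here anywhere from y = -15 to -21 mm (different each time, not measured) and leans towards the cheek by 10.2 degrees, like the wedge's tapered side: the gap is 15 to 21 mm wide here, 10.8 mm less at x = 60 mm. The wedge's straight side goes along the cheek.
- foot_pad (a point): Rubber pad behind the foot, at bracket x = 30, y = -45, z = 18 mm. The foot yields to -y by 0.07 mm per N and springs back. The wedge slides freely until 39 to 72 mm of it is past the mouth; then the push rises by some 2 N per mm. Taps of about 13 N on the back of the head, backing off between (that frees sideways load), until it moves no further, leave it tight; the bracket bends above about 18 N.
- chute_post (a point): Upright of the chute, 22 mm square, 158 mm high, at bracket x = 125, y = -75 mm (this point: on the locker top). From its top the sheet-metal trough, 100 mm wide, slopes down towards -y into the boot tray.
- slip: Bystander: beech look-alike of the wedge with the same head, but a parallel shank 16 mm wide. Same origin and axes. Leave it alone.
- whistle: Bystander: plastic whistle 46 x 20 x 24 mm, origin under its barrel
- lunch_tin: Bystander: dented aluminium lunch tin 114 x 174 x 71 mm, origin under its centre
- peg_knob: Bystander: turned beech coat-peg knob, diameter 46, 46 mm high, origin under its centre
- ball_center (a point): Bystander: centre of a rubber ball of diameter 40 mm, held by a low rubber ring
- polish_tin: Bystander: low round tin, diameter 68, 30 mm high, origin under its centre
- boot_brush: Bystander: wooden-handled brush lying near the right edge, origin under its middle
Not all that is in view belongs to the job. What is shaped like the bracket but purple is not meant.

How it is judged:
On the way, in this order (a step that is already met when the one before it is completed fails the run):
1. the wedge lies flat with its thin end in the gap (x of wedge_tip in the frame of bracket above 0.005 m and y of wedge_tip in the frame of bracket between -0.016 and 0 m and height (world z) of wedge_tip below 0.022 m and angle between wedge's own z axis and vertical below 0.12 rad), for 0.05 s.
2. the wedge is driven tight (contact force between wedge and bracket above 7 N and x of wedge_tip in the frame of bracket above 0.03 m), for 0.1 s.
At the end, for the whole second after the job is handed in: The wedge lies flat (within 0.1 rad) and straight (within 0.1 rad) along the cheek in the gap, thin end more than 30 mm past the mouth, at rest and let go, and still presses on the bracket's cheek with more than 7 N (all of step 2 and y of wedge_tip in the frame of bracket between -0.016 and 0 m and angle between the x axis of wedge and the x axis of bracket, either way round below 0.1 rad and angle between wedge's own z axis and vertical below 0.1 rad and height (world z) of wedge_tip below 0.02 m and linear speed of wedge below 0.01 m/s); the robot touches nothing.
It fails at once if the wedge presses on the bracket with more than 28 N (it bends) (contact force between wedge and bracket above 28 N).
It fails at once if a bystander is moved by more than 20 mm (distance of any of slip, whistle, lunch_tin, peg_knob, ball_center, polish_tin, boot_brush from where it was at the start of the episode above 0.02 m).
It also fails if it takes over 70 s, if anything falls off the work surface, if the arm or the gripper's body presses on something with over 40 N, if the wrist force passes 120 N, or if a joint passes its speed limit or range.

### The arm

A 6-joint arm with a two-finger parallel gripper is mounted at the origin on the work surface. World frame = base frame: x ahead of the robot, y to its left, z up, the work surface at z = 0. Lengths are in m, angles in rad, forces in N, time in s.
With the tool pointing down it reaches from about 0.425 to 0.925 m from the base axis. Payload 12.5 kg.
Tool frame: the origin (TCP) lies midway between the tips of the shut fingers; the grasp point (between the pads) lies 19 mm behind it; z points along the fingers, y is the direction in which the jaws open and shut (so a half turn about z gives the same grasp; the last joint's range is limited). The gripper opens to 85 mm and grips with 20 to 120 N. Pads are 22 mm wide; open, the fingers measure 114 mm over their backs; the gripper's body (76 mm by 85 mm) begins 54 mm behind the grasp point. The pads swing forward as they close: fully open they stand 13 mm farther back than shut.
Start: joints at [1.113, 0.491, 1.559, -0, 1.092, -0.106], TCP at [0.215, 0.587, 0.231] pointing down, gripper open.
Joint ranges: [-3.1, 3.1], [-0.84, 2.19], [0.05, 2.79], [-1.13, 4.28], [0.06, 2.93], [-2.69, 2.69]. Speed limits (rad/s): [2.22, 2.22, 2.79, 3.14, 3.14, 3.14].

### API

Orientations are given as [roll, pitch, yaw] about the fixed x, y, z axes, in that order (R = Rz(yaw) Ry(pitch) Rx(roll)).
In Python, from rig import bot, viewer, order gives the robot as it stands.
- The arm moves only by the shell command python3 -m jog 'ROWS' [FORCE]. ROWS is JSON, a list of rows, each a list of 7 numbers: the shift along the tool's x, y, z in cm, then the turn, a rotation vector about the tool's x, y, z in rad, then the opening, from 0 (shut) to 1 (fully open). A call has 1 to 20 rows; each row shifts and turns the commanded pose from where the row before left it, along the tool's axes as they then stand; what a row does not reach is not made up. A row lasts 1/10 s, in which the tool goes at most 50 mm and 8.59 degrees, less where a joint would pass 70% of its speed; a pose out of reach is approached as far as the arm can. A call with a gripper value outside its range is refused whole. The fingers move at their own pace and stop on an object; FORCE is the grip in N (left out, the last holds). Time passes only in rows, so rows that do not move let the fingers close. It gives the time, the measured TCP pose, the force and the opening at its end, in the units of the state.
- bot.get_obs(): the state, without advancing time (a new reading comes with each control period).
- viewer.grab_frame(name): name is "side" or "top"; returns a dict with "image" (420x560x3 uint8, red, green, blue), "z_map" (420x560 float32, m along the optical axis (not along the pixel's ray), 0 where there is no reading), "vfov" (degrees; the focal length in pixels is half the picture's height over the tangent of half this angle, whatever the lens; pixels are square), "cx", "cy" (the principal point, pixels), "k1" (the pictures are not rectified: a ray, as slopes to the right and down, at radius r is drawn at 1 + k1 r^2 times it, then the intrinsics apply), "rvec" (rotation vector, rad) and "tvec" (3), from world to camera coordinates, as OpenCV has them. Camera axes: x right, y down, z forward; pixel columns grow to the right and rows downward; lengths in m; the calibration is good to about 2 mm. A picture is of the moment at which its call begins.
- order.close_job(): hands the job in, once; it reports no verdict.
Trained networks look in a picture, given as the dict that the camera call returned (one of the last four; its "shot" number tells which), for a name from the list of things; names that differ only in an ending like _2 or _b are one class to them, and where a whole thing is asked for, a point or a joint stands for the part that bears it (a point fixed in the world has none). Each returns a list of dicts, best first, with "conf" (0 to 1); they miss things now and then, are a little off and sometimes report something else, mostly with a low value. They report only what shows in the picture. A call takes as long as a camera call. They do not tell look-alikes from the thing itself.
- viewer.masks_of(picture, label): "pixels" (420x560 bool, what is visible of it) and "box" ([left, top, width, height] in pixels, round what is visible of it).
The state is a dict: "time": time; "q": joint angles; "joint_velocities": joint speeds; "effort": joint torques, N m; "ee_pos": TCP position; "tcp_rot": TCP orientation; "wrist_force": force on the tool from outside, world axes, zero at the start; "moment": the same for the moment, N m; "gripper_width": finger opening in m.
Only numpy, scipy, OpenCV 4.12 (cv2) and the standard library are available. Lean on these libraries where they do the work, as an engineer would, in place of code of your own. Each camera call takes 0.05 s, during which the arm holds its last target.

## Working session

There is one attempt and no reset: what is moved stays moved. The work goes in short steps, Python scripts to look and compute and a shell command to move; the robot and the scene stay as the last step left them, time stands still between calls to the robot, and variables do not carry over. Pictures are saved under pics/ and viewed, and the job is handed in when it is done.

```bash
ls; mkdir -p pics; python3 - <<'E'
from rig import bot, viewer, order
import cv2
print(bot.get_obs())
for n in("side","top"):
    f=viewer.grab_frame(n)
    cv2.imwrite(f"pics/{n}0.png",f["image"][:,:,::-1])
    print(n,{k:v for k,v in f.items() if k not in("image","z_map")})
E
```

```text
pics
{'time': 0.0, 'q': array([ 1.11337495e+00,  4.91585694e-01,  1.55944973e+00, -1.15062382e-05,
        1.09171454e+00, -1.05640477e-01]), 'joint_velocities': array([-0.00016123, -0.00031031, -0.00155074, -0.0008773 ,  0.00052397,
        0.00019877]), 'effort': array([-5.97822545e-04, -6.18436003e+01, -2.61585778e+01, -6.34102503e-05,
        4.09689834e-03, -4.21335687e-05]), 'ee_pos': array([0.21525965, 0.58651716, 0.23071141]), 'tcp_rot': array([-3.14044071e+00, -1.11884240e-04,  2.78981699e+00]), 'wrist_force': array([0.48345681, 0.71170005, 0.7147699 ]), 'moment': array([-0.00620382,  0.00090786,  0.0062447 ]), 'gripper_width': 0.08525037896480767}
side {'vfov': 46.183960247838556, 'cx': 268.6339986209854, 'cy': 205.22702692225192, 'k1': -0.07440544170489247, 'rvec': array([ 0.0932158 , -2.81730989,  1.32973286]), 'tvec': array([0.5096564 , 0.0453585 , 1.62971435]), 'shot': 1}
top {'vfov': 51.59012237181943, 'cx': 281.6188922193392, 'cy': 209.47479353389988, 'k1': -0.07908936339622828, 'rvec': array([ 2.12758966, -2.15173438,  0.16741738]), 'tvec': array([0.02756145, 0.52972305, 1.13384609]), 'shot': 2}
```

View pics/side0.png

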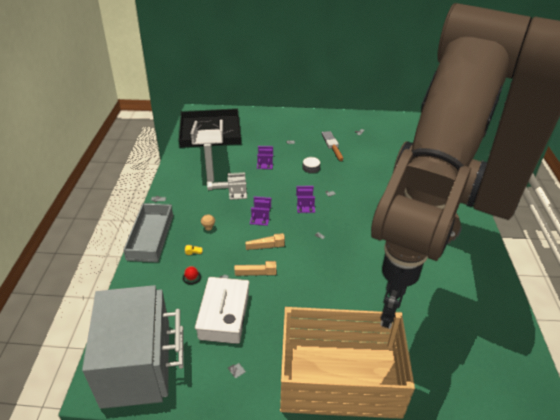

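View pics/top0.png

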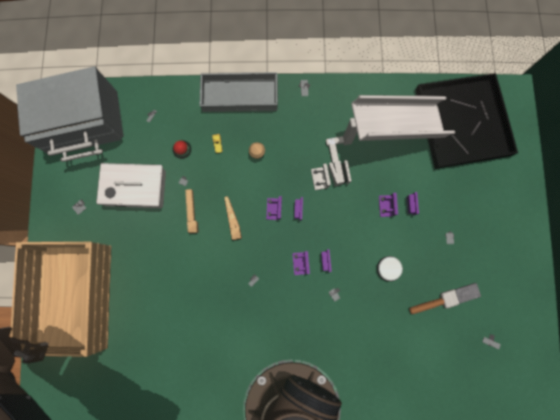

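```bash
cat > h.py <<'E'
import numpy as np, cv2
def K(f):
    F=f["image"].shape[0]/2/np.tan(np.radians(f["vfov"])/2)
    return F
def rays(f,uv):
    F=K(f); d=(np.atleast_2d(np.array(uv,float))-[f["cx"],f["cy"]])/F
    s=d.copy()
    for _ in range(20): s=d/(1+f["k1"]*(s**2).sum(1,keepdims=True))
    return np.c_[s,np.ones(len(s))]
def plane(f,uv,z):
    R=cv2.Rodrigues(f["rvec"])[0]; c=-R.T@f["tvec"]; d=rays(f,uv)@R
    z=np.broadcast_to(z,len(d))
    return c+d*((z-c[2])/d[:,2])[:,None]
def depth(f,uv):
    R=cv2.Rodrigues(f["rvec"])[0]; uv=np.atleast_2d(uv).astype(int)
    zz=f["z_map"][uv[:,1],uv[:,0]]
    return (rays(f,uv)*zz[:,None]-f["tvec"])@R
def proj(f,P):
    R=cv2.Rodrigues(f["rvec"])[0]; p=np.atleast_2d(P)@R.T+f["tvec"]; s=p[:,:2]/p[:,2:]
    return s*(1+f["k1"]*(s**2).sum(1,keepdims=True))*K(f)+[f["cx"],f["cy"]]
def crop(f,x,y,w,h,k,name):
    im=f["image"][y:y+h,x:x+w,::-1]
    cv2.imwrite("pics/"+name,cv2.resize(im,None,fx=k,fy=k,interpolation=cv2.INTER_CUBIC))
E
python3 - <<'E'
from rig import viewer
from h import *
import pickle
f=viewer.grab_frame("top"); g=viewer.grab_frame("side")
pickle.dump((f,g),open("f0.pkl","wb"))
crop(f,170,120,200,140,4,"t1.png")
crop(g,190,160,110,130,5,"s1.png")
for l in("wedge","slip","bracket"):
  for n,p in(("top",f),("side",g)):
    for m in viewer.masks_of(p,l): print(l,n,m["conf"],m["box"],m["pixels"].sum())
E
```

```text
wedge top 0.61 [225.9, 199.7, 14.2, 40.7] 286
wedge side 0.94 [243.3, 232.9, 40.8, 17.9] 402
slip top 0.72 [185.9, 188.2, 11.8, 44.2] 359
slip side 0.73 [245.5, 231.2, 37.3, 20.8] 430
slip side 0.72 [235.4, 258.6, 40.6, 15.5] 425
slip side 0.43 [228.9, 172.8, 13.8, 25.7] 269
bracket top 0.97 [291.1, 251.1, 40.8, 24.9] 491
bracket top 0.96 [378.2, 195.1, 42.1, 20.8] 652
bracket top 0.8 [264.4, 195.3, 42.7, 25.6] 502
bracket top 0.62 [312.6, 162.3, 37.5, 24.4] 512
bracket side 0.83 [225.0, 172.0, 20.9, 30.8] 329
bracket side 0.8 [257.4, 146.5, 17.4, 23.7] 360
bracket side 0.6 [249.1, 197.1, 22.6, 27.5] 485
```

View pics/t1.png

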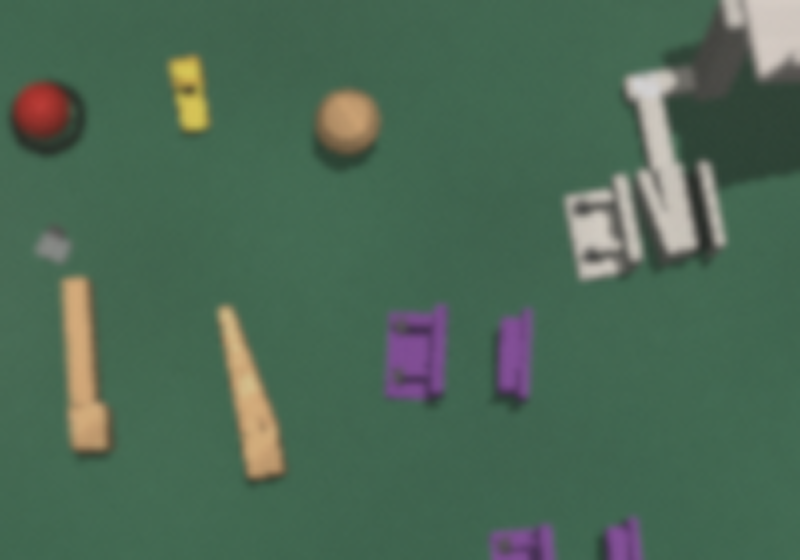

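View pics/s1.png

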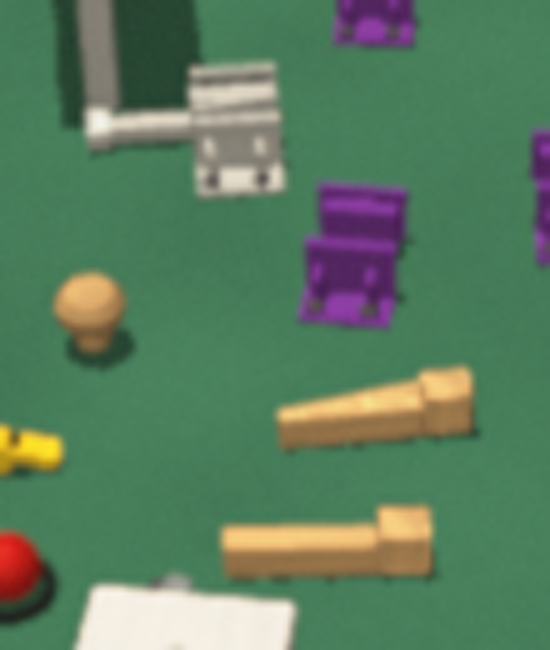

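The tapered piece at top (232,218) and side (263,242) narrows to its thin end, so that's the wedge. The parallel one at top (191,212) and side (256,268) is the slip. The cream bracket at top (330,172) is the one meant; the purple ones are decoys. The wedge's thin end points ahead and the gap mouth faces the robot. Next I'll measure them.

```bash
cat >> h.py <<'E'
from scipy.optimize import minimize
def prism(poly,z0,z1): return np.array([[x,y,z] for x,y in poly for z in(z0,z1)])/1e3
WEDGE=[prism([(-15,-12),(15,-12),(15,12),(-15,12)],0,32),prism([(15,-12),(105,4),(105,12),(15,12)],0,24)]
def T(p,P):
    c,s=np.cos(p[2]),np.sin(p[2]); return np.c_[p[0]+c*P[:,0]-s*P[:,1],p[1]+s*P[:,0]+c*P[:,1],P[:,2]]
def render(f,parts,p,box,S=8):
    x,y,w,h=box; im=np.zeros((h*S,w*S),np.uint8)
    for q in parts:
        uv=((proj(f,T(p,q))-[x,y]+.5)*S-.5)
        cv2.fillConvexPoly(im,np.round(cv2.convexHull(uv.astype(np.float32))).astype(np.int32),255)
    return cv2.resize(im,(w,h),interpolation=cv2.INTER_AREA)/255.
def alpha(f,box,bg,fg):
    x,y,w,h=box; im=f["image"][y:y+h,x:x+w].astype(float)
    d=im[...,0]-im[...,1]   # red minus green
    return np.clip((d-bg)/(fg-bg),0,1)
def fit(views,p0,parts=WEDGE,blur=1.0):
    def cost(p):
        e=0
        for f,box,a in views:
            e+=((cv2.GaussianBlur(render(f,parts,p,box),(0,0),blur)-a)**2).sum()
        return e
    sim=np.array([p0]+[np.array(p0)+d for d in([.006,0,0],[0,.006,0],[0,0,.06])])
    return minimize(cost,p0,method="Nelder-Mead",options=dict(initial_simplex=sim,xatol=1e-5,fatol=1e-3))
E
python3 - <<'E'
from h import *
import pickle
f,g=pickle.load(open("f0.pkl","rb"))
im=f["image"].astype(int)
print(im[218,225:242]); 
print(plane(f,[(233,236),(227,199)],.03), depth(f,[(235,232),(228,203),(240,212),(319,180),(326,176),(318,172),(327,172),(337,172),(349,172),(340,178)]))
E
```

```text
[[ 67 104  81]
 [ 69 104  80]
 [ 94 110  84]
 [143 132  97]
 [185 159 115]
 [206 177 129]
 [210 182 132]
 [210 179 130]
 [209 175 126]
 [199 164 119]
 [169 142 103]
 [121 117  87]
 [ 83 104  80]
 [ 67 102  79]
 [ 66 103  80]
 [ 65 103  80]
 [ 66 103  80]]
[[0.46056031 0.15413828 0.03      ]
 [0.56266231 0.17126246 0.03      ]] [[ 0.47122445  0.14858475  0.03160427]
 [ 0.5527957   0.16935523  0.02245892]
 [ 0.52969471  0.1375956   0.00676759]
 [ 0.61868048 -0.08484819  0.00556204]
 [ 0.62243278 -0.10153812  0.03774615]
 [ 0.64398261 -0.08334876 -0.00289006]
 [ 0.63296943 -0.10429271  0.04074485]
 [ 0.63236924 -0.13165777  0.04207851]
 [ 0.63262748 -0.16509536  0.03974935]
 [ 0.6169752  -0.14029121  0.0352873 ]]
```

```bash
python3 - <<'E'
from h import *
import pickle
f,g=pickle.load(open("f0.pkl","rb"))
bt=(215,190,35,60); bs=(235,222,60,36)
at=alpha(f,bt,-37,31); 
x,y,w,h=bs; d=g["image"][y:y+h,x:x+w].astype(int); print((d[...,0]-d[...,1])[20,::3])
as_=alpha(g,bs,-37,20)
for v in([(f,bt,at)],[(g,bs,as_)],[(f,bt,at),(g,bs,as_)]):
    r=fit(v,[.465,.152,.17]); print(r.x,r.fun)
crop(f,305,155,60,45,13,"t2.png"); crop(g,220,165,35,40,14,"s2.png")
E
```

```text
[-57 -57 -56 -45  38  31  47  47  49  50  46  46  40  37  34  35  32 -56
 -57 -56]
[0.46980327 0.14904167 0.18494031] 4.3509288480510415
[0.4696726  0.14956118 0.17386483] 68.64658648226143
[0.46944528 0.14893645 0.18512087] 73.20067040313158
```

View pics/t2.png

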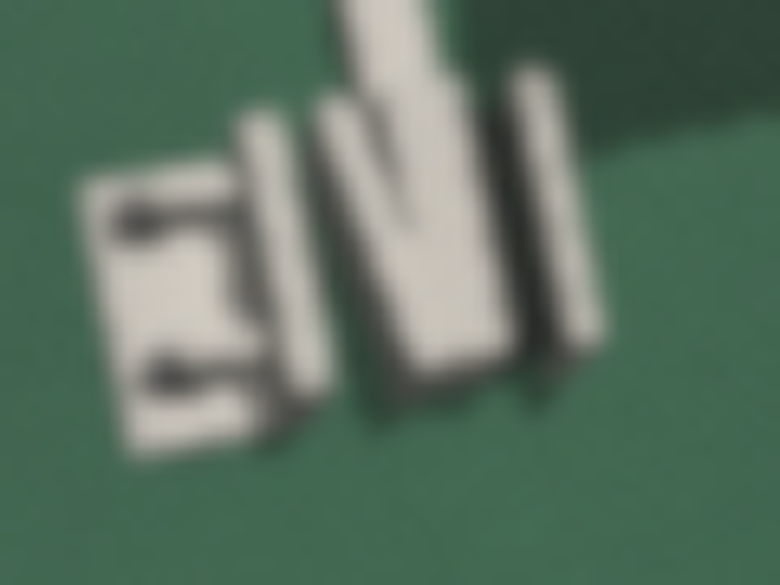

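View pics/s2.png

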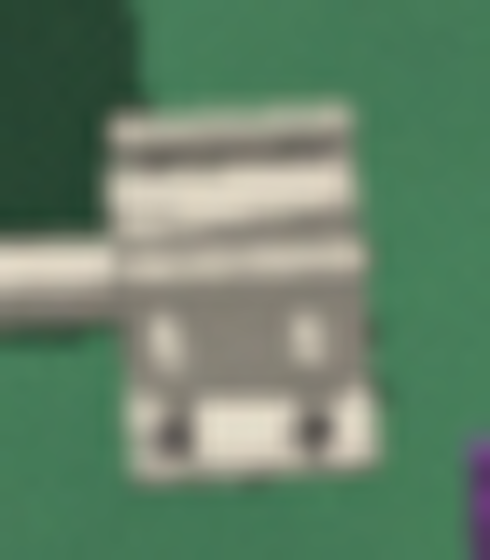

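```bash
python3 - <<'E'
from h import *
import pickle
f,g=pickle.load(open("f0.pkl","rb"))
c=lambda P,o,k:(np.array(P)+.5)/k-.5+o
t=plane(f,c([(332,392),(289,110),(295,398),(240,116),(412,372),(320,100)],[305,155],13),.04)
s=plane(g,c([(366,238),(117,252),(364,270),(120,278)],[220,165],14),.04)
print(t,np.linalg.norm(t[0]-t[1]),np.arctan2(*(t[1]-t[0])[[1,0]]),np.arctan2(*(t[3]-t[2])[[1,0]]),np.arctan2(*(t[5]-t[4])[[1,0]]))
print(s,np.linalg.norm(s[0]-s[1]),np.arctan2(*(s[1]-s[0])[[1,0]]))
# model overlay
p=None
m,fa=t[0],t[1]
E
```

```text
[[ 0.59739358 -0.11178527  0.04      ]
 [ 0.6586818  -0.10447757  0.04      ]
 [ 0.59618496 -0.10394717  0.04      ]
 [ 0.6574703  -0.094024    0.04      ]
 [ 0.60152429 -0.12879984  0.04      ]
 [ 0.66080876 -0.11113627  0.04      ]] 0.06172234239570258 0.11867466019668252 0.1605243261461876 0.28957118047772823
[[ 0.59846173 -0.11227749  0.04      ]
 [ 0.65970903 -0.10226865  0.04      ]
 [ 0.59762059 -0.09904375  0.04      ]
 [ 0.65758608 -0.0916569   0.04      ]] 0.06205972168309814 0.16198504031050973
```

```bash
python3 - <<'E'
from h import *
import pickle
f,g=pickle.load(open("f0.pkl","rb"))
r=f["image"][...,0].astype(float)
for v in range(163,187): print(v,r[v,318:352].astype(int))
E
```

```text
163 [ 66  65  66  67  74  94 115 119 104  84  86 123 161 167 151 136 151 182
 196 199 197 182 142  88  52  56  92 142 170 151  99  57  47  46]
164 [ 66  66  67  69  84 122 156 162 137  98  87 124 169 186 171 137 139 178
 195 199 198 187 155  99  54  50  79 132 172 164 112  62  47  46]
165 [ 66  68  69  71  86 130 173 184 160 113  84 112 161 188 181 146 136 171
 193 198 198 193 166 112  59  46  68 124 172 172 124  70  49  48]
166 [ 76  79  86  90  94 126 170 189 173 126  87  99 145 181 186 157 136 163
 189 198 199 196 175 124  68  45  62 115 167 173 132  80  55  53]
167 [120 127 134 135 124 126 162 187 178 134  89  87 125 170 188 173 145 155
 185 197 199 197 179 131  76  48  56 102 152 170 141  91  65  61]
168 [170 176 179 177 157 136 154 183 180 140  93  76 105 151 184 185 161 158
 183 197 199 197 182 140  86  50  52  89 141 171 155 107  72  66]
169 [181 184 184 179 160 135 148 180 182 146  96  73  88 133 175 190 176 163
 182 197 199 198 188 154  98  52  48  77 132 173 167 120  79  68]
170 [151 150 148 140 126 112 136 176 186 158 107  71  78 114 162 189 184 170
 181 196 199 199 193 1
[... 1631 characters left out ...]
58 155 151 147 133 110 123 167 190 176 127  74  50  53  64  83
 122 160 168 156 145 136 124 102  70  46  47  59  73  84  84  75]
183 [ 91 104 114 116 115 111 104  93 108 150 179 171 127  77  53  51  58  70
  93 117 120 109  98  90  79  65  51  45  51  62  68  72  70  68]
184 [ 84  94 112 129 133 121 107  96  97 129 154 149 114  76  53  50  55  65
  74  79  78  73  67  64  63  57  51  48  51  57  65  68  67  67]
185 [129 136 152 172 175 153 125 103  90  98 112 107  88  68  53  48  52  60
  64  63  59  57  56  58  61  63  58  51  50  57  64  67  67  67]
186 [181 183 189 197 196 176 140 108  86  77  78  76  71  64  55  49  50  55
  59  58  55  54  55  60  64  66  62  57  55  63  65  67  65  66]
```

```bash
python3 - <<'E'
from h import *
import pickle
f,g=pickle.load(open("f0.pkl","rb"))
a=plane(f,[(326.7,165),(327.6,170),(328.57,175),(329.65,180)],.04); b=plane(f,[(329.33,165),(331.3,170),(333.1,175),(335.15,180)],.04)
for q in(a,b):
    k=np.polyfit(q[:,0],q[:,1],1); print(q[:,:2],np.arctan(k[0]))
print(plane(f,[(330.5,184.5),(326.3,163.25)],.04), plane(f,[(328.6,184.6),(324.5,163)],.04))
E
```

```text
[[ 0.65299515 -0.10412081]
 [ 0.63879146 -0.10619132]
 [ 0.62464443 -0.10844906]
 [ 0.61055156 -0.11100299]] 0.16048700223514006
[[ 0.65292441 -0.11138605]
 [ 0.6386907  -0.1163933 ]
 [ 0.62451937 -0.12091659]
 [ 0.61039758 -0.12611306]] 0.3309467722296411
[[ 0.59791929 -0.11296115  0.04      ]
 [ 0.65798282 -0.1031599   0.04      ]] [[ 0.59769401 -0.10774419  0.04      ]
 [ 0.65874299 -0.09820545  0.04      ]]
```

```bash
python3 -m jog '[[-3.545,-2.936,0,0,0,0,1],[-3.545,-2.936,0,0,0,0,1],[-3.545,-2.936,0,0,0,0,1],[-3.545,-2.936,0,0,0,0,1],[-3.545,-2.936,0,0,0,0,1],[-3.545,-2.936,0,0,0,0,1],[-3.545,-2.936,0,0,0,0,1],[-3.545,-2.936,0,0,0,0,1],[-3.545,-2.936,0,0,0,0,1],[-3.545,-2.936,0,0,0,0,1],[-3.545,-2.936,0,0,0,0,1],[0,0,0,0,0,-0.134,1],[0,0,0,0,0,-0.134,1],[0,0,0,0,0,-0.134,1],[0,0,0,0,0,-0.134,1],[0,0,0,0,0,0,1],[0,0,0,0,0,0,1]]'
```

```text
time: 2.2
ee_pos: [0.4701, 0.1492, 0.2314]
tcp_rot: [3.141, 0.0, -2.961]
wrist_force: [0.3, -0.0, -0.2]
gripper_width: 0.0855
```

```bash
python3 -m jog '[[0,0,4,0,0,0,1],[0,0,4,0,0,0,1],[0,0,4,0,0,0,1],[0,0,4,0,0,0,1],[0,0,3,0,0,0,1],[0,0,2,0,0,0,1],[0,0,1.6,0,0,0,1],[0,0,0,0,0,0,1],[0,0,0,0,0,0,1]]'
python3 - <<'E'
from rig import viewer
from h import *
g=viewer.grab_frame("side"); crop(g,190,160,140,110,5,"s3.png")
E
```

```text
time: 3.1
ee_pos: [0.4702, 0.1493, 0.0055]
tcp_rot: [3.142, -0.0, -2.959]
wrist_force: [-0.4, 1.1, 0.2]
gripper_width: 0.0854
```

View pics/s3.png

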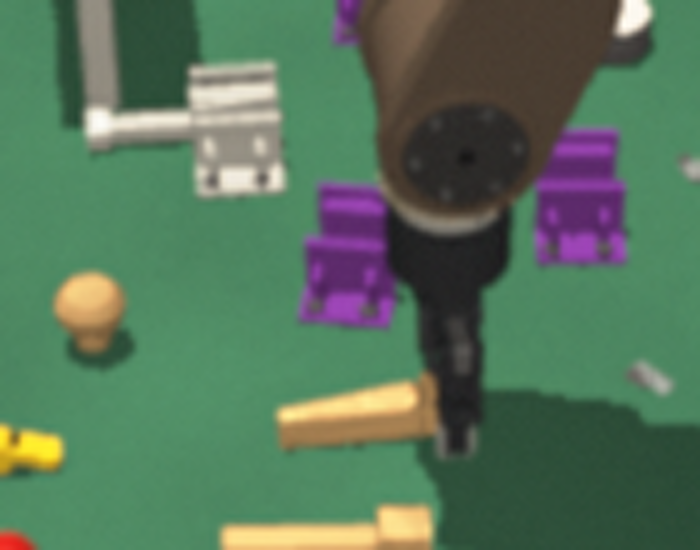

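The fingers straddle the wedge's head (crop 450,410), and the slip is clear at the bottom. I'll close and lift.

```bash
python3 -m jog '[[0,0,0,0,0,0,0],[0,0,0,0,0,0,0],[0,0,0,0,0,0,0],[0,0,0,0,0,0,0],[0,0,0,0,0,0,0],[0,0,0,0,0,0,0],[0,0,0,0,0,0,0],[0,0,0,0,0,0,0]]' 40
python3 -m jog '[[0,0,-1,0,0,0,0],[0,0,-3,0,0,0,0],[0,0,-4,0,0,0,0],[0,0,0,0,0,0,0]]' 
python3 - <<'E'
from rig import viewer
from h import *
g=viewer.grab_frame("side"); crop(g,190,160,140,110,5,"s4.png")
E
```

```text
time: 3.95
ee_pos: [0.4703, 0.1492, 0.0057]
tcp_rot: [3.142, 0.001, -2.957]
wrist_force: [-0.7, -0.2, 5.9]
gripper_width: 0.0237
time: 4.35
ee_pos: [0.4717, 0.1495, 0.0895]
tcp_rot: [-3.142, 0.007, -2.957]
wrist_force: [1.1, -0.5, -1.2]
gripper_width: 0.0231
```

View pics/s4.png

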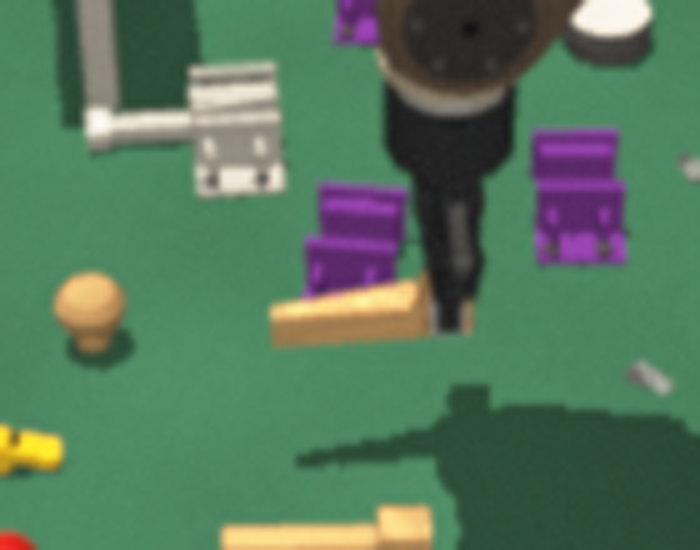

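```bash
python3 -m jog '[[0.707,-4.196,0,0,0,0,0],[0.707,-4.196,0,0,0,0,0],[0.707,-4.196,0,0,0,0,0],[0.707,-4.196,0,0,0,0,0],[0.707,-4.196,0,0,0,0,0],[0.707,-4.196,0,0,0,0,0],[0.707,-4.196,0,0,0,0,0],[0,0,0,0,0,0.024,0],[0,0,0,0,0,0,0],[0,0,0,0,0,0,0]]' 
python3 - <<'E'
from rig import viewer
from h import *
f=viewer.grab_frame("top");g=viewer.grab_frame("side"); crop(g,190,150,140,110,5,"s5.png"); crop(f,270,140,120,120,5,"t5.png")
E
```

```text
time: 5.4
ee_pos: [0.4748, -0.1477, 0.0847]
tcp_rot: [3.141, -0.001, -2.981]
wrist_force: [-0.0, 0.3, -1.2]
gripper_width: 0.0236
```

View pics/s5.png

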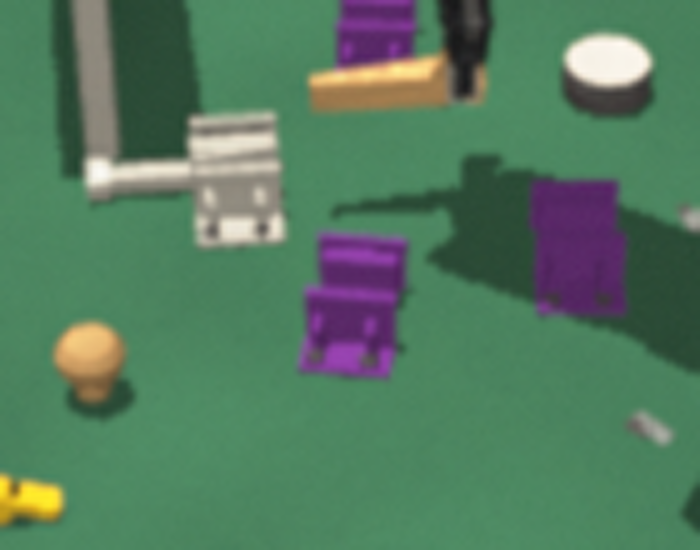

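View pics/t5.png

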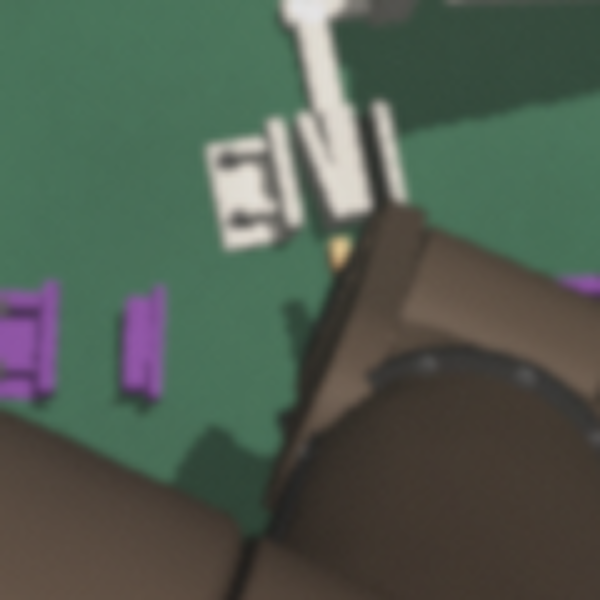

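```bash
python3 -m jog '[[0,0,2.5,0,0,0,0],[0,0,2.5,0,0,0,0],[0,0,1.7,0,0,0,0],[0,0,1,0,0,0,0],[0,0,0,0,0,0,0],[0,0,0,0,0,0,0]]' 
python3 - <<'E'
from rig import viewer
from h import *
f=viewer.grab_frame("top");g=viewer.grab_frame("side"); crop(g,210,160,80,60,10,"s6.png"); crop(f,300,150,70,60,10,"t6.png")
e=np.array([.9871,.1603]);n=np.array([-.1603,.9871])
from rig import bot
p=bot.get_obs()["ee_pos"][:2]-[.598,-.113]; print(p@e,p@n)
E
```

```text
time: 6.1
ee_pos: [0.4755, -0.1483, 0.0087]
tcp_rot: [-3.142, 0.0, -2.981]
wrist_force: [0.2, 0.1, -0.5]
gripper_width: 0.023
-0.1264355119803634 -0.015506754349366651
```

View pics/s6.png

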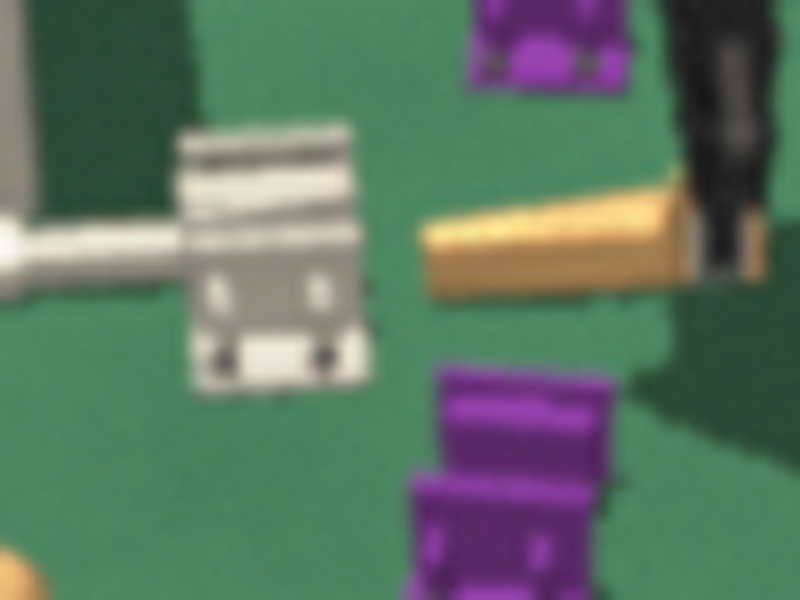

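View pics/t6.png

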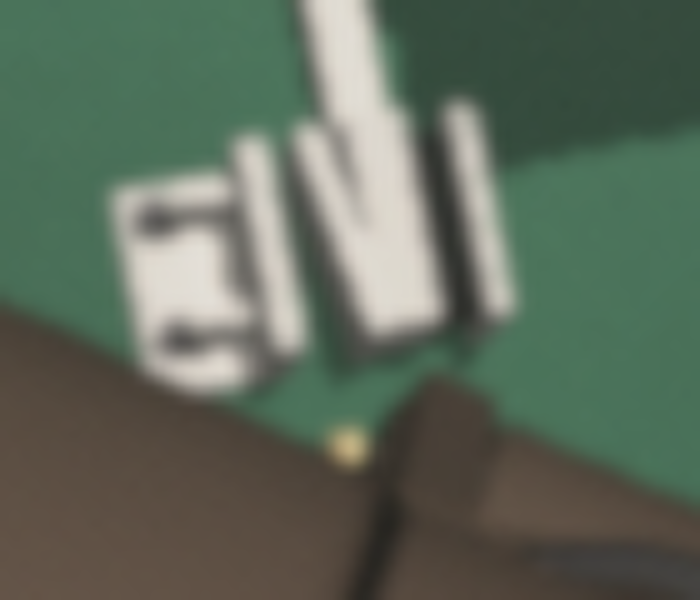

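```bash
python3 -m jog '[[0,0,0.2,0,0,0,0],[-1,0,0,0,0,0,0],[-1,0,0,0,0,0,0],[-1,0,0,0,0,0,0],[-1,0,0,0,0,0,0],[-0.8,0,0,0,0,0,0],[0,0,0,0,0,0,0],[0,0,0,0,0,0,0]]' 
python3 - <<'E'
from rig import viewer
from h import *
f=viewer.grab_frame("top");g=viewer.grab_frame("side"); crop(g,210,160,80,60,10,"s7.png"); crop(f,300,150,70,60,10,"t7.png")
e=np.array([.9871,.1603]);n=np.array([-.1603,.9871])
from rig import bot
p=bot.get_obs()["ee_pos"][:2]-[.598,-.113]; print(p@e,p@n)
E
```

```text
time: 7.0
ee_pos: [0.5225, -0.1408, 0.0061]
tcp_rot: [3.141, -0.0, -2.981]
wrist_force: [0.6, 0.0, -1.5]
gripper_width: 0.0231
-0.07923636396985892 -0.015389986668521843
```

View pics/s7.png

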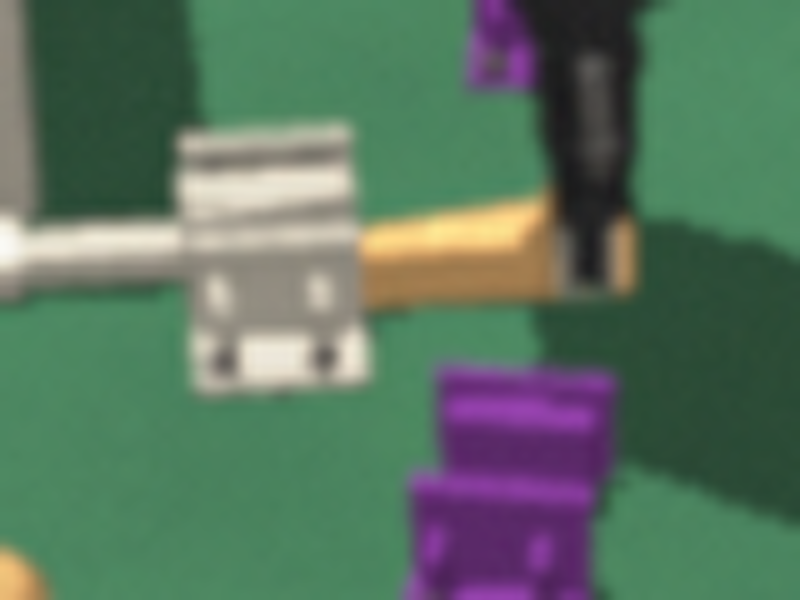

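View pics/t7.png

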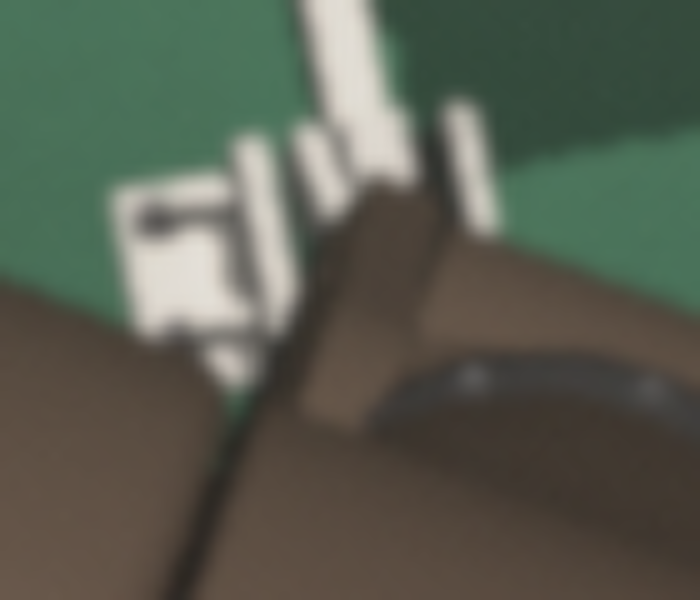

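```bash
python3 -m jog '[[0,0,0.05,0,0,0,0],[0,0,0,0,0,0,0.3],[0,0,0,0,0,0,0.6],[0,0,0,0,0,0,0.8],[0,0,0,0,0,0,0.8],[0,0,0,0,0,0,0.8],[0,0,0,0,0,0,0.8]]' 
python3 -m jog '[[0,0,-2,0,0,0,0.8],[0,0,-3,0,0,0,0.8],[0,0,-2,0,0,0,0.8],[2.5,0,0,0,0,0,0],[2.5,0,0,0,0,0,0],[0,0,0,0,0,0,0],[0,0,0,0,0,0,0],[0,0,0,0,0,0,0],[0,0,0,0,0,0,0]]' 
python3 - <<'E'
from rig import viewer
from h import *
f=viewer.grab_frame("top");g=viewer.grab_frame("side"); crop(g,210,160,80,60,10,"s8.png"); crop(f,300,150,70,60,10,"t8.png")
e=np.array([.9871,.1603]);n=np.array([-.1603,.9871])
from rig import bot
p=bot.get_obs()["ee_pos"][:2]-[.598,-.113]; print(p@e,p@n)
E
```

```text
time: 7.8
ee_pos: [0.5227, -0.1409, 0.0058]
tcp_rot: [3.142, 0.0, -2.981]
wrist_force: [0.5, -0.1, 0.6]
gripper_width: 0.0682
time: 8.7
ee_pos: [0.474, -0.1489, 0.0757]
tcp_rot: [-3.141, 0.0, -2.981]
wrist_force: [0.8, -0.9, -0.6]
gripper_width: 0.0001
-0.12842627675168217 -0.015432895851894729
```

View pics/s8.png

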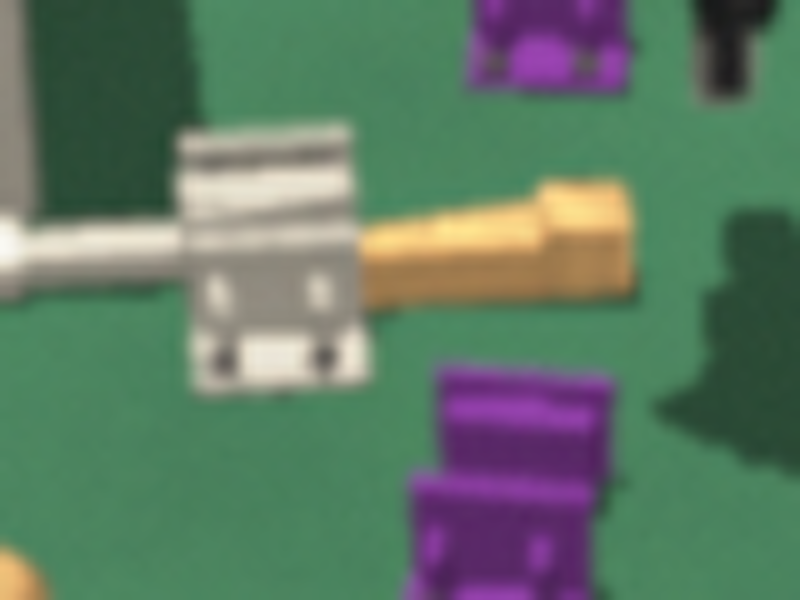

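View pics/t8.png

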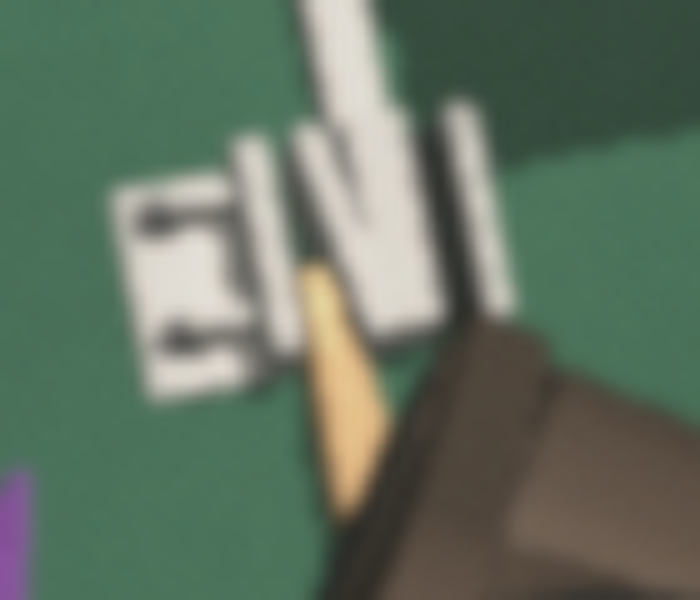

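```bash
python3 -m jog '[[0,0,3,0,0,0,0],[0,0,2.4,0,0,0,0],[0,0,1.2,0,0,0,0],[0,0,0,0,0,0,0],[0,0,0,0,0,0,0]]' 
python3 -m jog '[[-0.6,0,0,0,0,0,0],[-0.6,0,0,0,0,0,0],[-0.5,0,0,0,0,0,0],[-0.4,0,0,0,0,0,0],[-0.3,0,0,0,0,0,0],[-0.3,0,0,0,0,0,0],[-0.3,0,0,0,0,0,0],[-0.3,0,0,0,0,0,0],[0,0,0,0,0,0,0]]'
```

```text
time: 9.3
ee_pos: [0.4735, -0.1489, 0.0101]
tcp_rot: [3.142, 0.0, -2.981]
wrist_force: [0.0, 0.1, 1.3]
gripper_width: 0.0002
time: 10.2
ee_pos: [0.5063, -0.1436, 0.0098]
tcp_rot: [-3.142, 0.0, -2.981]
wrist_force: [0.2, -0.2, 0.7]
gripper_width: 0.0004
```

```bash
python3 -m jog '[[-0.3,0,0,0,0,0,0],[-0.3,0,0,0,0,0,0],[-0.2,0,0,0,0,0,0],[0,0,0,0,0,0,0],[0,0,0,0,0,0,0]]';  python3 - <<'E'
from rig import viewer
from h import *
g=viewer.grab_frame("side"); crop(g,210,160,80,60,10,"s9.png")
E
```

```text
time: 10.7
ee_pos: [0.5138, -0.1423, 0.0098]
tcp_rot: [3.142, 0.0, -2.981]
wrist_force: [0.6, -0.1, -0.3]
gripper_width: -0.0002
```

View pics/s9.png

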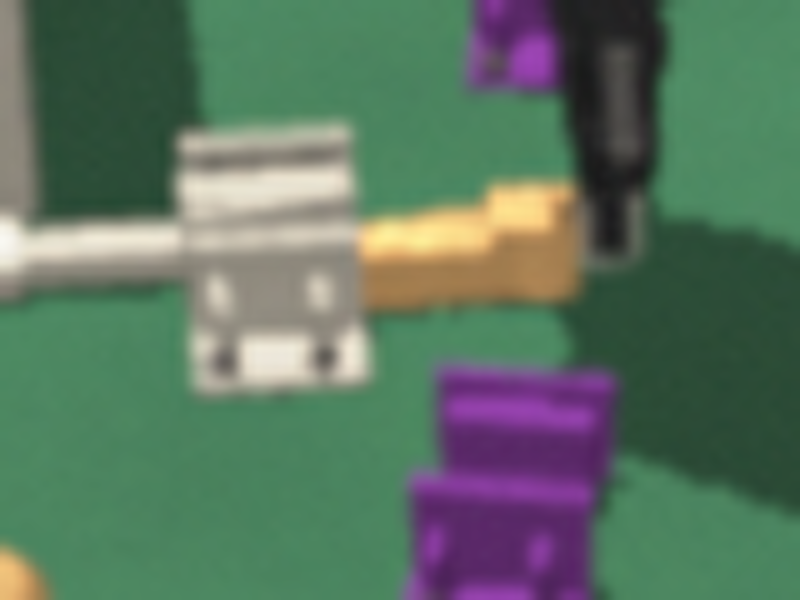

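```bash
for i in 1; do :; done; python3 -m jog '[[-0.2,0,0,0,0,0,0],[-0.2,0,0,0,0,0,0],[0,0,0,0,0,0,0]]'; python3 -m jog '[[-0.2,0,0,0,0,0,0],[0,0,0,0,0,0,0]]'; python3 -m jog '[[-0.2,0,0,0,0,0,0],[0,0,0,0,0,0,0]]'
```

```text
time: 11.05
ee_pos: [0.518, -0.1418, 0.0098]
tcp_rot: [-3.142, 0.0, -2.981]
wrist_force: [0.1, -1.1, -0.4]
gripper_width: 0.0002
time: 11.25
ee_pos: [0.5199, -0.1414, 0.0098]
tcp_rot: [3.142, 0.0, -2.981]
wrist_force: [0.3, -0.6, -0.4]
gripper_width: -0.0002
time: 11.45
ee_pos: [0.5219, -0.1411, 0.0098]
tcp_rot: [-3.142, 0.0, -2.981]
wrist_force: [-0.9, -0.3, 0.3]
gripper_width: -0.0003
```

```bash
for i in 1; do :; done; python3 -m jog '[[-0.1,0,0,0,0,0,0],[0,0,0,0,0,0,0]]'; python3 -m jog '[[-0.1,0,0,0,0,0,0],[0,0,0,0,0,0,0]]'; python3 -m jog '[[-0.1,0,0,0,0,0,0],[0,0,0,0,0,0,0]]'; python3 -m jog '[[-0.1,0,0,0,0,0,0],[0,0,0,0,0,0,0]]'
```

```text
time: 11.65
ee_pos: [0.5228, -0.1409, 0.0098]
tcp_rot: [3.142, 0.0, -2.981]
wrist_force: [-0.4, -0.0, -1.0]
gripper_width: 0.0
time: 11.85
ee_pos: [0.5238, -0.1408, 0.0098]
tcp_rot: [3.142, 0.0, -2.981]
wrist_force: [-0.8, 0.6, -0.2]
gripper_width: 0.0002
time: 12.05
ee_pos: [0.5246, -0.1406, 0.0097]
tcp_rot: [3.141, -0.0, -2.981]
wrist_force: [-0.6, 0.7, 0.2]
gripper_width: -0.0001
time: 12.25
ee_pos: [0.5254, -0.1403, 0.0097]
tcp_rot: [3.141, -0.001, -2.981]
wrist_force: [-1.1, -1.0, 1.2]
gripper_width: 0.0002
```

```bash
python3 -m jog '[[-0.1,0,0,0,0,0,0],[0,0,0,0,0,0,0]]'; python3 -m jog '[[-0.1,0,0,0,0,0,0],[0,0,0,0,0,0,0]]'; python3 -m jog '[[-0.1,0,0,0,0,0,0],[0,0,0,0,0,0,0]]';python3 - <<'E'
from rig import viewer
from h import *
g=viewer.grab_frame("side"); crop(g,210,160,80,60,10,"s10.png")
f=viewer.grab_frame("top"); crop(f,300,150,70,60,10,"t10.png")
E
```

```text
time: 12.45
ee_pos: [0.5263, -0.1401, 0.0097]
tcp_rot: [3.141, -0.001, -2.981]
wrist_force: [-2.5, 0.6, 1.5]
gripper_width: 0.0003
time: 12.65
ee_pos: [0.5273, -0.14, 0.0097]
tcp_rot: [3.141, -0.001, -2.981]
wrist_force: [-5.3, 1.7, 1.8]
gripper_width: 0.0003
time: 12.85
ee_pos: [0.528, -0.1397, 0.0097]
tcp_rot: [3.141, -0.001, -2.981]
wrist_force: [-5.4, 2.6, 1.5]
gripper_width: -0.0002
```

View pics/s10.png

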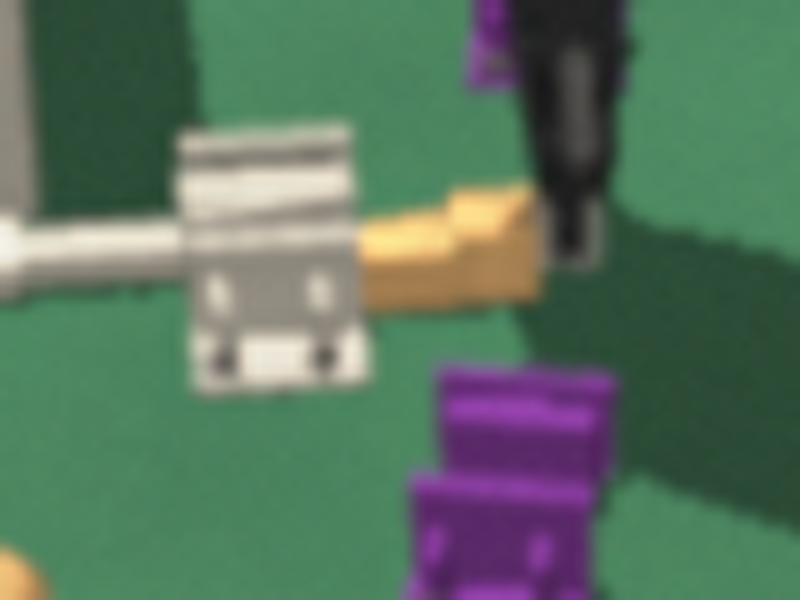

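View pics/t10.png

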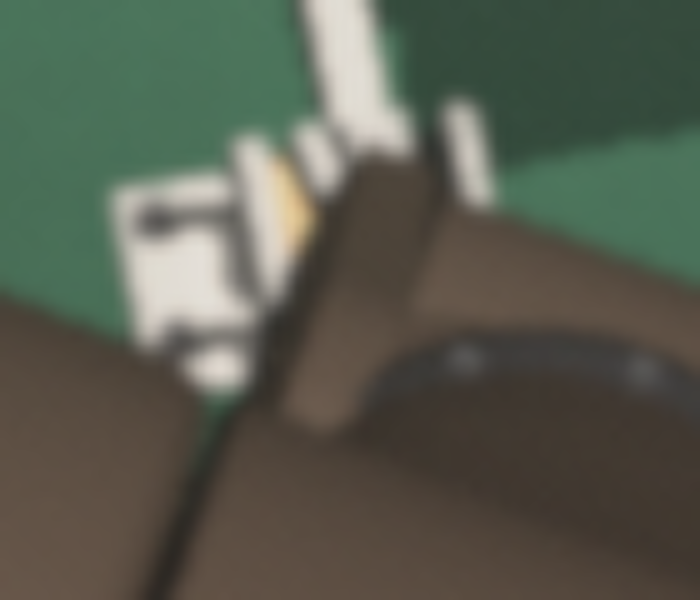

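```bash
python3 -m jog '[[-0.1,0,0,0,0,0,0],[0,0,0,0,0,0,0]]'; python3 -m jog '[[-0.1,0,0,0,0,0,0],[0,0,0,0,0,0,0]]'; python3 -m jog '[[0.5,0,0,0,0,0,0],[0,0,0,0,0,0,0]]';  python3 -m jog '[[-0.3,0,0,0,0,0,0],[-0.1,0,0,0,0,0,0],[-0.1,0,0,0,0,0,0],[0,0,0,0,0,0,0]]'
```

```text
time: 13.15
ee_pos: [0.5288, -0.1394, 0.0096]
tcp_rot: [3.14, -0.002, -2.981]
wrist_force: [-6.2, 2.9, 2.8]
gripper_width: 0.0002
time: 13.35
ee_pos: [0.5297, -0.1392, 0.0096]
tcp_rot: [3.14, -0.002, -2.981]
wrist_force: [-6.0, 1.9, 2.7]
gripper_width: 0.0001
time: 13.55
ee_pos: [0.5257, -0.1407, 0.0098]
tcp_rot: [-3.141, 0.001, -2.982]
wrist_force: [1.2, -0.6, 1.3]
gripper_width: 0.0002
time: 13.95
ee_pos: [0.5308, -0.1397, 0.0098]
tcp_rot: [-3.141, 0.0, -2.981]
wrist_force: [-0.2, 1.0, 0.5]
gripper_width: 0.0
```

```bash
python3 -m jog '[[-0.1,0,0,0,0,0,0],[0,0,0,0,0,0,0]]'; python3 -m jog '[[-0.1,0,0,0,0,0,0],[0,0,0,0,0,0,0]]'; python3 -m jog '[[-0.1,0,0,0,0,0,0],[0,0,0,0,0,0,0]]'
```

```text
time: 14.15
ee_pos: [0.5316, -0.1395, 0.0098]
tcp_rot: [3.141, 0.0, -2.981]
wrist_force: [-1.2, 0.5, -0.2]
gripper_width: 0.0
time: 14.35
ee_pos: [0.5324, -0.1393, 0.0097]
tcp_rot: [3.141, -0.0, -2.981]
wrist_force: [-1.1, 0.4, 0.2]
gripper_width: -0.0
time: 14.55
ee_pos: [0.5333, -0.1391, 0.0097]
tcp_rot: [3.141, -0.001, -2.981]
wrist_force: [-3.2, 1.7, 1.3]
gripper_width: 0.0003
```

```bash
python3 - <<'E'
from rig import viewer
from h import *
g=viewer.grab_frame("side"); crop(g,210,160,80,60,10,"s11.png")
E
```

```text
(no output)
```

View pics/s11.png

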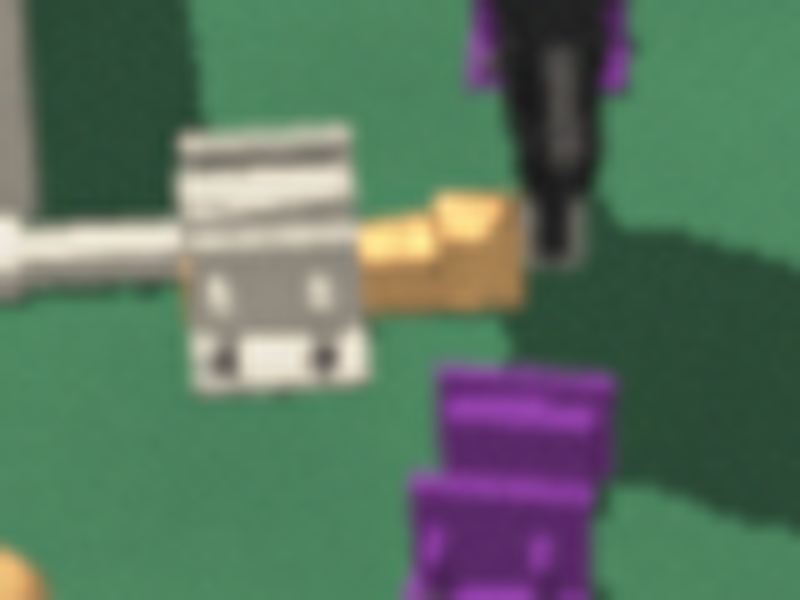

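```bash
python3 -m jog '[[-0.1,0,0,0,0,0,0],[0,0,0,0,0,0,0]]'; python3 -m jog '[[0.4,0,0,0,0,0,0],[0,0,0,0,0,0,0]]';  python3 -m jog '[[-0.3,0,0,0,0,0,0],[-0.1,0,0,0,0,0,0],[-0.1,0,0,0,0,0,0],[0,0,0,0,0,0,0]]';  python3 -m jog '[[-0.1,0,0,0,0,0,0],[0,0,0,0,0,0,0]]'; python3 -m jog '[[-0.1,0,0,0,0,0,0],[0,0,0,0,0,0,0]]'
```

```text
time: 14.8
ee_pos: [0.5342, -0.1389, 0.0097]
tcp_rot: [3.141, -0.001, -2.981]
wrist_force: [-5.2, 2.8, 2.1]
gripper_width: -0.0
time: 15.0
ee_pos: [0.5307, -0.1399, 0.0098]
tcp_rot: [-3.141, 0.001, -2.981]
wrist_force: [-0.0, 0.3, 0.7]
gripper_width: -0.0002
time: 15.4
ee_pos: [0.5349, -0.1391, 0.0098]
tcp_rot: [3.141, -0.001, -2.981]
wrist_force: [-6.5, -3.5, 3.5]
gripper_width: 0.0003
time: 15.6
ee_pos: [0.5356, -0.139, 0.0098]
tcp_rot: [3.141, -0.002, -2.981]
wrist_force: [-8.3, -4.7, 5.2]
gripper_width: 0.0001
time: 15.8
ee_pos: [0.5363, -0.1388, 0.0098]
tcp_rot: [3.141, -0.003, -2.981]
wrist_force: [-10.9, -6.1, 6.7]
gripper_width: 0.0
```

```bash
python3 -m jog '[[0.6,0,0,0,0,0,0],[0,0,0,0,0,0,0],[0,0,0,0,0,0,0]]';  python3 -m jog '[[-0.4,0,0,0,0,0,0],[-0.1,0,0,0,0,0,0],[0,0,0,0,0,0,0]]';  python3 -m jog '[[-0.1,0,0,0,0,0,0],[0,0,0,0,0,0,0]]'
```

```text
time: 16.1
ee_pos: [0.5319, -0.1395, 0.0098]
tcp_rot: [-3.141, 0.001, -2.981]
wrist_force: [0.6, -0.6, -0.1]
gripper_width: 0.0004
time: 16.4
ee_pos: [0.5363, -0.1387, 0.0097]
tcp_rot: [3.141, -0.001, -2.981]
wrist_force: [-4.3, -1.6, 1.5]
gripper_width: 0.0003
time: 16.6
ee_pos: [0.5364, -0.1386, 0.0097]
tcp_rot: [3.141, -0.003, -2.981]
wrist_force: [-9.3, -5.1, 4.7]
gripper_width: -0.0003
```

```bash
python3 -m jog '[[-0.1,0,0,0,0,0,0],[0,0,0,0,0,0,0]]'; python3 -m jog '[[-0.05,0,0,0,0,0,0],[0,0,0,0,0,0,0]]';
```

```text
time: 16.8
ee_pos: [0.5369, -0.1385, 0.0097]
tcp_rot: [3.14, -0.003, -2.981]
wrist_force: [-10.5, -7.0, 7.0]
gripper_width: 0.0001
time: 17.0
ee_pos: [0.5372, -0.1384, 0.0097]
tcp_rot: [3.14, -0.004, -2.981]
wrist_force: [-13.6, -6.9, 7.5]
gripper_width: 0.0
```

```bash
python3 -m jog '[[0.6,0,0,0,0,0,0],[0,0,0,0,0,0,0],[0,0,0,0,0,0,0]]';  python3 -m jog '[[-0.4,0,0,0,0,0,0],[-0.1,0,0,0,0,0,0],[0,0,0,0,0,0,0]]';  python3 -m jog '[[-0.1,0,0,0,0,0,0],[0,0,0,0,0,0,0]]'; python3 -m jog '[[-0.05,0,0,0,0,0,0],[0,0,0,0,0,0,0]]'
```

```text
time: 17.3
ee_pos: [0.5334, -0.1393, 0.0098]
tcp_rot: [-3.141, 0.001, -2.981]
wrist_force: [-0.3, 0.3, -0.1]
gripper_width: 0.0003
time: 17.6
ee_pos: [0.5375, -0.1384, 0.0097]
tcp_rot: [3.141, -0.002, -2.981]
wrist_force: [-5.8, -3.0, 3.9]
gripper_width: -0.0001
time: 17.8
ee_pos: [0.5375, -0.1383, 0.0097]
tcp_rot: [3.14, -0.004, -2.981]
wrist_force: [-11.6, -5.7, 4.9]
gripper_width: 0.0001
time: 18.0
ee_pos: [0.5375, -0.1383, 0.0097]
tcp_rot: [3.14, -0.004, -2.981]
wrist_force: [-14.3, -7.3, 7.7]
gripper_width: -0.0001
```

```bash
python3 -m jog '[[0.6,0,0,0,0,0,0],[0,0,0,0,0,0,0],[0,0,0,0,0,0,0]]';  python3 -m jog '[[-0.4,0,0,0,0,0,0],[-0.1,0,0,0,0,0,0],[0,0,0,0,0,0,0]]';  python3 -m jog '[[-0.1,0,0,0,0,0,0],[-0.03,0,0,0,0,0,0],[0,0,0,0,0,0,0],[0,0,0,0,0,0,0]]'
```

```text
time: 18.3
ee_pos: [0.534, -0.1392, 0.0098]
tcp_rot: [-3.141, 0.001, -2.981]
wrist_force: [0.5, -0.6, 0.4]
gripper_width: 0.0004
time: 18.6
ee_pos: [0.538, -0.1384, 0.0097]
tcp_rot: [3.141, -0.002, -2.981]
wrist_force: [-7.5, -3.6, 3.8]
gripper_width: -0.0001
time: 19.0
ee_pos: [0.538, -0.1383, 0.0097]
tcp_rot: [3.14, -0.004, -2.981]
wrist_force: [-13.7, -6.8, 8.3]
gripper_width: -0.0003
```

```bash
python3 -m jog '[[0.6,0,0,0,0,0,0],[0,0,0,0,0,0,0],[0,0,0,0,0,0,0]]';  python3 -m jog '[[-0.4,0,0,0,0,0,0],[-0.1,0,0,0,0,0,0],[0,0,0,0,0,0,0]]';  python3 -m jog '[[-0.1,0,0,0,0,0,0],[-0.03,0,0,0,0,0,0],[0,0,0,0,0,0,0],[0,0,0,0,0,0,0]]'
python3 -m jog '[[0.6,0,0,0,0,0,0],[0,0,0,0,0,0,0],[0,0,0,0,0,0,0]]';  python3 -m jog '[[-0.4,0,0,0,0,0,0],[-0.1,0,0,0,0,0,0],[0,0,0,0,0,0,0]]'
```

```text
time: 19.3
ee_pos: [0.5343, -0.1391, 0.0098]
tcp_rot: [-3.141, 0.001, -2.981]
wrist_force: [-0.1, -0.7, -0.1]
gripper_width: 0.0002
time: 19.6
ee_pos: [0.5383, -0.1383, 0.0097]
tcp_rot: [3.141, -0.002, -2.981]
wrist_force: [-7.2, -2.9, 3.0]
gripper_width: -0.0002
time: 20.0
ee_pos: [0.5383, -0.1382, 0.0097]
tcp_rot: [3.14, -0.004, -2.981]
wrist_force: [-13.6, -7.4, 8.1]
gripper_width: 0.0002
time: 20.3
ee_pos: [0.5346, -0.1391, 0.0098]
tcp_rot: [-3.141, 0.001, -2.981]
wrist_force: [0.5, 0.6, 0.1]
gripper_width: -0.0
time: 20.6
ee_pos: [0.5386, -0.1382, 0.0097]
tcp_rot: [3.141, -0.002, -2.981]
wrist_force: [-6.6, -3.3, 3.3]
gripper_width: 0.0001
```

```bash
python3 -m jog '[[-0.1,0,0,0,0,0,0],[-0.03,0,0,0,0,0,0],[0,0,0,0,0,0,0],[0,0,0,0,0,0,0]]'
python3 -m jog '[[0.6,0,0,0,0,0,0],[0,0,0,0,0,0,0],[0,0,0,0,0,0,0]]';  python3 -m jog '[[-0.3,0,0,0,0,0,0],[-0.1,0,0,0,0,0,0],[-0.1,0,0,0,0,0,0],[-0.08,0,0,0,0,0,0],[0,0,0,0,0,0,0],[0,0,0,0,0,0,0]]'; python3 -m jog '[[-0.05,0,0,0,0,0,0],[0,0,0,0,0,0,0],[0,0,0,0,0,0,0]]'
```

```text
time: 21.0
ee_pos: [0.5386, -0.1382, 0.0097]
tcp_rot: [3.14, -0.004, -2.981]
wrist_force: [-13.5, -5.8, 7.6]
gripper_width: 0.0
time: 21.3
ee_pos: [0.5349, -0.139, 0.0098]
tcp_rot: [-3.141, 0.001, -2.981]
wrist_force: [-0.8, -0.6, -0.0]
gripper_width: 0.0
time: 21.9
ee_pos: [0.5386, -0.1382, 0.0097]
tcp_rot: [3.14, -0.003, -2.981]
wrist_force: [-12.0, -6.5, 6.8]
gripper_width: -0.0001
time: 22.2
ee_pos: [0.5386, -0.1382, 0.0097]
tcp_rot: [3.14, -0.004, -2.981]
wrist_force: [-13.8, -7.8, 7.5]
gripper_width: -0.0003
```

It moves no further at about 14.5 N along the drive (0.5386 held), so I'll back off, raise the tool clear and check.

```bash
python3 -m jog '[[0.8,0,0,0,0,0,0],[2,0,0,0,0,0,0],[3,0,0,0,0,0,0],[0,0,-3,0,0,0,0],[0,0,-4,0,0,0,0],[0,0,-4,0,0,0,0],[3,3,0,0,0,0,0],[0,4.5,0,0,0,0,0],[0,4.5,0,0,0,0,0],[0,4.5,0,0,0,0,0],[0,4.5,0,0,0,0,0],[0,4.5,0,0,0,0,0],[0,4.5,0,0,0,0,0],[0,0,0,0,0,0,0],[0,0,0,0,0,0,0]]'
python3 - <<'E'
from rig import viewer
from h import *
f=viewer.grab_frame("top");g=viewer.grab_frame("side"); crop(g,210,160,80,60,10,"s12.png"); crop(f,300,150,70,60,10,"t12.png")
cv2.imwrite("pics/top12.png",f["image"][:,:,::-1])
E
```

```text
time: 23.7
ee_pos: [0.4057, 0.145, 0.1198]
tcp_rot: [3.141, 0.001, -2.978]
wrist_force: [0.6, -0.5, -0.6]
gripper_width: 0.0
```

View pics/s12.png

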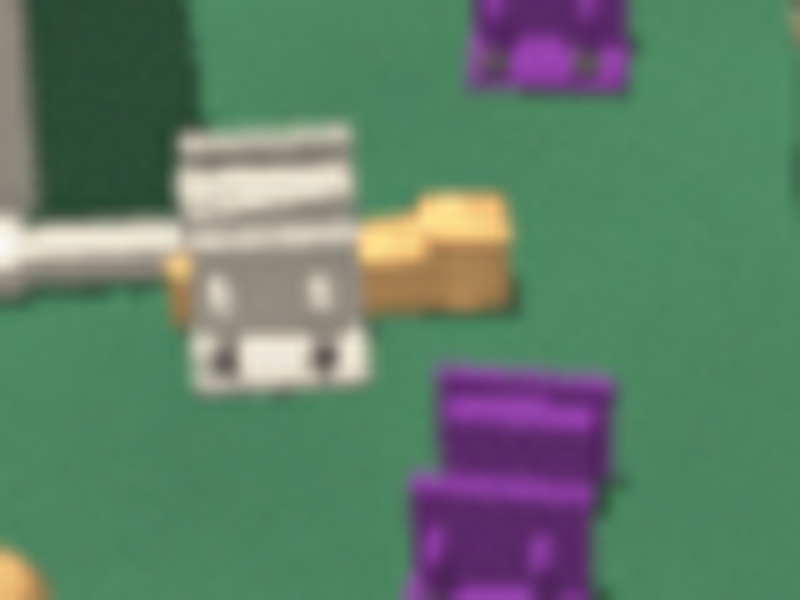

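View pics/t12.png

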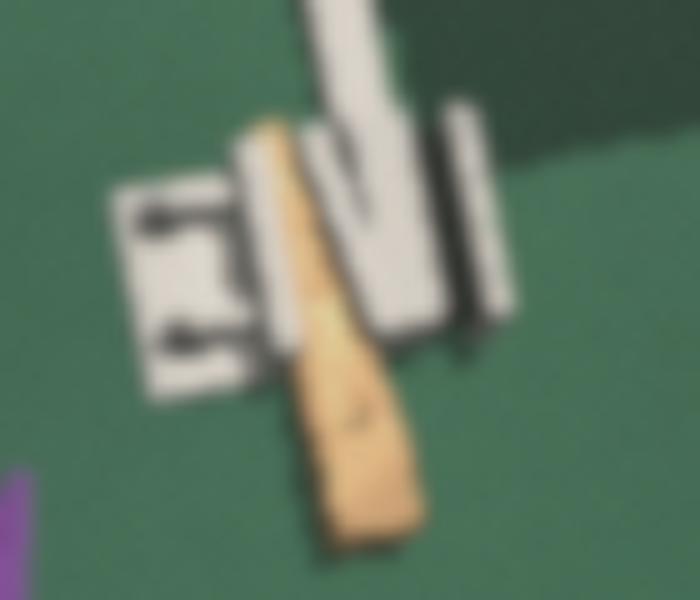

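View pics/top12.png

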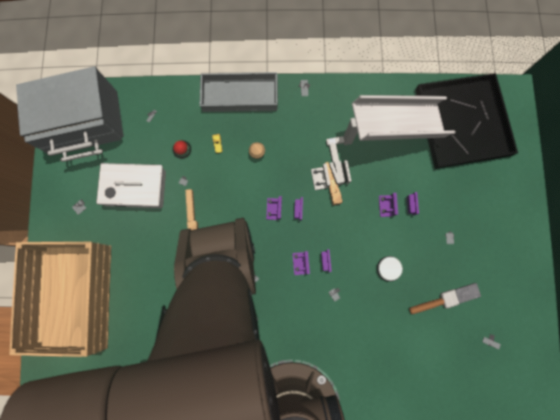

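```bash
python3 - <<'E'
from rig import viewer
from h import *
import pickle
f0,_=pickle.load(open("f0.pkl","rb"))
f=viewer.grab_frame("top"); g=viewer.grab_frame("side")
e=np.array([.9871,.1603]);n=np.array([-.1603,.9871])
for b in [(322,186,30,24),(320,158,30,52)]:
    a=alpha(f,b,-37,31); r=fit([(f,b,a)],[.535,-.138,.161]); p=r.x
    tip=T(p,np.array([[.105,.008,.012]]))[0,:2]-[.598,-.113]; print(p,r.fun,"tip",tip@e,tip@n,"yaw err",p[2]-.161)
# foot's right edge + top shift between pictures (rows 172-178, cols 338-345)
A=f0["image"][164:180,337:346].mean(2).astype(np.float32);B=f["image"][164:180,337:346].mean(2).astype(np.float32)
A2=f0["image"][168:182,311:318].mean(2).astype(np.float32);B2=f["image"][168:182,311:318].mean(2).astype(np.float32)
print((B-A).mean(0).round(1)); print((np.gradient(A,axis=1)).mean(0).round(1)); print((B2-A2).mean(0).round(1))
for l in("slip","whistle","lunch_tin","peg_knob","polish_tin","boot_brush","ball_center"):
    m=viewer.masks_of(f,l)
    if m: print(l,m[0]["conf"],m[0]["box"])
E
```

```text
[ 0.56519885 -0.12988773  0.18472648] 5.903819736866568 tip 0.06969869836478325 -0.0009216301225535141 yaw err 0.02372647970634273
[ 0.56485652 -0.13013748  0.13899447] 183.81333049965502 tip 0.06969076754231775 -0.005914553400045984 yaw err -0.022005528130949387
[ 8.4 11.5 12.9 15.7 21.6 25.  21.8 14.2  7.9]
[  1.6   0.   -4.9 -15.9 -30.8 -38.5 -29.9  -5.6   9.7]
[ 6.9  8.5  9.6  9.7  9.8 10.  10.3]
slip 0.61 [185.4, 189.4, 11.2, 38.8]
whistle 0.69 [214.4, 135.7, 6.2, 15.8]
lunch_tin 0.59 [96.9, 165.8, 68.2, 41.4]
peg_knob 0.57 [248.9, 144.7, 14.4, 12.9]
polish_tin 0.89 [378.9, 258.1, 21.7, 20.9]
boot_brush 0.79 [407.9, 286.3, 71.7, 27.8]
ball_center 0.48 [171.5, 141.3, 15.1, 14.6]
```

```bash
python3 - <<'E'
from rig import bot, order
print(bot.get_obs()["wrist_force"]); print(order.close_job())
E
```

```text
[ 0.43441943  0.71774636 -0.11980902]
the job is handed in; nothing more can be done
None
```

I set the tapered wedge flat in the cream bracket's gap and tapped it in with the shut fingers, backing off between taps. I stopped when it no longer moved at about 14.5 N along the drive, a little over your 13 N but under the 18 N bending figure. Then I drew the arm clear and handed the job in; no verdict was reported.

**Last checks**
- **Position:** the thin end is about 70 mm past the mouth, and the wedge looked flat in the side picture.
- **Alignment:** two fits put it within about 0.025 rad of the cheek, but they disagree in sign. The fit on the part outside the bracket was good. The fit on the whole wedge was poor because the bracket hides part of it.
- **Grip:** in the pictures the foot had shifted by roughly 1 mm, which suggests about 15 N on the cheek. That is a rough estimate; I couldn't measure the cheek force directly.
- **Other things:** the whistle, lunch tin, peg knob, ball, polish tin and brush were where they started by eye. The slip's detected outline matched its first one to within a pixel or two, apart from its lower end, which the arm partly hid.
- **Robot:** it was touching nothing, with wrist force near zero.

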